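# Tip the medallions to the cup's end of the tray

### The arm

A 6-joint arm with a two-finger parallel gripper is mounted at the origin on the work surface. World frame = base frame: x ahead of the robot, y to its left, z up, the work surface at z = 0. Lengths are in m, angles in rad, forces in N, time in s.
With the tool pointing down it reaches from about 0.275 to 0.85 m from the base axis. Payload 5.2 kg.
Tool frame: the origin (TCP) lies midway between the tips of the shut fingers; the grasp point (between the pads) lies behind it (ctrl.grip_point_offset is the z of the grasp point in the tool frame, in m); z points along the fingers, y is the line along which they close (so a half turn about z gives the same grasp; the last joint's range is limited). The gripper opens to 85 mm and grips with 20 to 120 N. Pads are 22 mm wide; open, the fingers measure 114 mm over their backs; the gripper's body (76 mm by 85 mm) begins 54 mm behind the grasp point. The pads swing forward as they close: fully open they stand 13 mm farther back than shut.
Start: joints at [-1.311, 0.259, 1.535, -0, 1.348, -0.203], TCP at [0.246, -0.492, 0.231] pointing down, gripper open.
Joint ranges: [-3.14, 3.14], [-0.91, 2.08], [0.19, 2.58], [-1.22, 4.36], [0.22, 2.71], [-3.12, 3.12]. Speed limits (rad/s): [2.57, 2.57, 3.14, 3.14, 3.14, 3.14].

### API

Orientations are given as a unit quaternion [w, x, y, z].
In Python, from station import ctrl, read_camera gives the robot as it stands. The module is installed in compiled form; this text tells all that it offers.
- The arm moves only by the tool send_rows, never from a script. Its argument "plan" is a list of rows, each an object with "offset": the shift along the tool's x, y, z in m, a list of three; "spin": the turn about the tool's z in degrees; "gripper": the finger opening in m, from 0 to 0.0854. In form: [{"offset": [dx, dy, dz], "spin": spin, "gripper": gripper}, ...]. A call has 1 to 12 rows; each row is the pose to reach, as a shift and turn from the pose commanded when the call began, along the tool's axes at that moment; what a row does not reach only later rows make up. A row lasts 1/10 s, in which the tool goes at most 50 mm and 8.59 degrees, less where a joint would pass 70% of its speed; a pose out of reach is approached as far as the arm can. A call with a gripper value outside its range is refused whole. The fingers move at their own pace and stop on an object; the grip force is fixed at half the most. Time passes only in rows, so rows that repeat a pose let the fingers close. It gives the time, the measured TCP pose, the force, the opening and the grip force at its end, in the units of the state.
- ctrl.get_state(): the state, without advancing time (a new reading comes with each control period).
- read_camera(name): name is "side" or "top" or "wrist"; returns a dict with "img" (400x640x3 uint8, blue, green, red), "z_map" (400x640 float32, m along the optical axis (not along the pixel's ray), 0 where there is no reading), "fx", "fy", "cx", "cy" (pixels), "R" (3x3) and "t" (3): a world point X has camera coordinates R X + t. Camera axes: x right, y down, z forward; pixel columns grow to the right and rows downward; lengths in m; the calibration is good to about 2 mm. A picture is of the moment at which its call begins.
- ctrl.hand_in(): hands the job in; it is judged then, once.
The state is a dict: "clock": time; "q": joint angles; "joint_vel": joint speeds; "joint_torque": joint torques, N m; "tcp_pos": TCP position; "tool_rot": TCP orientation; "force": force on the tool from outside, world axes, zero at the start; "torque": the same for the moment, N m; "finger_gap": finger opening in m; "grip_force": force on a finger pad.
Only numpy, scipy, OpenCV 4.12 (cv2) and the standard library are available. Lean on these libraries where they do the work, as an engineer would, in place of code of your own. Each camera call takes 0.05 s, during which the arm holds its last target. There are 200 camera calls.

### The job

Two freshly painted porcelain medallions lie in the middle of the white see-saw tray on the painter's bench. Push down the brass-yellow lip of the tray at the end where the light-blue cup stands, all the way to its stop, so that both medallions slide to that end, and leave the tray tipped there. The paint is wet, so do not touch the medallions, and do not shift the cup.

Things in the scene. Friction and masses are not known exactly. Their poses are not given: they have to be found in the camera images.
- tray: White see-saw tray, 230 x 100 mm, rim 28 mm high, floor 6 mm, walls 5 mm. Origin: middle of its underside, on the hinge, 85 mm above bench. x: along its length; y: hinge; z: up. Beyond each end a flat brass-yellow lip to push, x from 114 to 150 mm (and -114 to -150), 100 mm wide, top at z = 28 mm. Starts within 3 degrees of level, stops at 24 degrees either way: lip middle then 55 mm lower, straight below.
- stand: Fixed wooden stand of the tray, base 260 x 150 mm, origin under its centre on the bench; its x and y axes run along the tray's when level. Two posts beside the tray's middle reach 98 mm up and 65 mm to either side. Hinge slightly stiff: 1 to 3 N on a lip turns the tray and it stays where left. The tray floor is slippery: medallions start to slide at 11 to 17 degrees.
- medallion_blue: Round medallion lying loose in the tray, 34 mm diameter, 8 mm thick, blue with a white painted centre. Origin: centre of its underside. Wet paint: not to be touched by the robot.
- medallion_red: Round medallion lying loose in the tray, 34 mm diameter, 8 mm thick, red with a white painted centre. Origin: centre of its underside. Wet paint: not to be touched by the robot.
- cup: Light-blue porcelain cup, 80 mm across, on a dark wooden foot, together 78 mm high. Origin: centre of its underside. Stands loose on the bench at the end of the tray to be pushed, on the side away from the robot, about 110 mm along from the tray's middle and 130 mm sideways of its centre line. At the other end stands a square olive tin instead, 74 mm wide, 72 mm high.
Mind the look-alikes: they are no part of the job. Several things look just like the cup: the one meant starts nearest to the robot's base.

How it is judged:
At the end, for the whole second after the job is handed in: The tray rests tipped at least 16 degrees (0.28 rad) with its cup-side end down; both medallions lie flat on its floor at that end, their centres at least 70 mm from the hinge along the tray (93 mm when against the end wall); medallions and tray at rest; the cup upright (((x of cup in the frame of tray above 0 m and x of each of medallion_blue, medallion_red in the frame of tray above 0.07 m) or (x of cup in the frame of tray below 0 m and x of each of medallion_blue, medallion_red in the frame of tray below -0.07 m)) and angle between tray's own z axis and vertical above 0.28 rad and z of each of medallion_blue, medallion_red in the frame of tray below 0.016 m and linear speed of each of medallion_blue, medallion_red below 0.02 m/s and angular speed of tray below 0.05 rad/s and angle between cup's own z axis and vertical below 0.15 rad); the robot touches nothing.
It fails at once if the robot touches a medallion (contact force between any of the fingers, the arm and medallion_blue above 0.3 N or contact force between any of the fingers, the arm and medallion_red above 0.3 N).
It fails at once if the cup is shifted by more than 20 mm (distance of cup from where it was at the start of the episode above 0.02 m).
It also fails if it takes over 32 s, if anything falls off the work surface, if the arm or the gripper's body presses on something with over 40 N, if the wrist force passes 120 N, or if a joint passes its speed limit or range.

## Working session

There is one attempt and no reset: what is moved stays moved. The work goes in short steps, Python scripts to look and compute and a tool call to move; the robot and the scene stay as the last step left them, time stands still between calls to the robot, and variables do not carry over. Pictures are saved under pics/ and viewed, at most 10 in all, crops included, and the job is handed in when it is done.

Besides the shell and the picture viewer there is one more tool, called after "Call:" as name(argument=value, ...), one argument or row to a line, values as JSON. send_rows: Moves the arm, as the interface text tells. Its arguments: {"type":"object","properties":{"plan":{"type":"array"}},"required":["plan"]}

```bash
mkdir -p pics
python3 - <<'E'
from station import ctrl, read_camera
import cv2,numpy as np
s=ctrl.get_state();print(s['clock'],s['tcp_pos'],s['tool_rot'],s['finger_gap'],ctrl.grip_point_offset)
for n in('top','side'):
    c=read_camera(n);cv2.imwrite(f'pics/{n}0.png',c['img']);np.savez(f'{n}0.npz',**c)
    print(n,c['fx'],c['cx'],c['cy'],c['R'].round(3).tolist(),c['t'])
E
```

```text
0.0 [ 0.24544452 -0.4916022   0.23046651] [-9.31760568e-04  9.73346308e-01  2.29338386e-01 -1.71630801e-05] 0.08537396903439688 -0.0187
top 409.74205145480056 320.1771807751095 197.78958100873012 [[-0.112, -0.994, 0.003], [-0.968, 0.108, -0.227], [0.225, -0.028, -0.974]] [0.09201913 0.65031975 0.62355921]
side 516.8841584498452 327.580516247842 203.60829210627418 [[-0.965, -0.261, 0.014], [-0.18, 0.625, -0.759], [0.189, -0.736, -0.65]] [0.64547688 0.17571742 0.7893567 ]
```

View pics/top0.png

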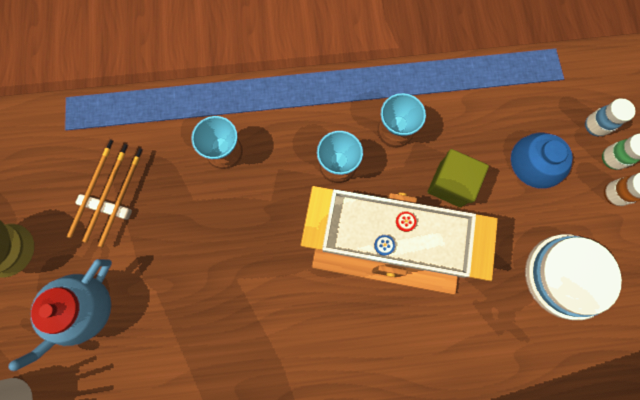

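View pics/side0.png

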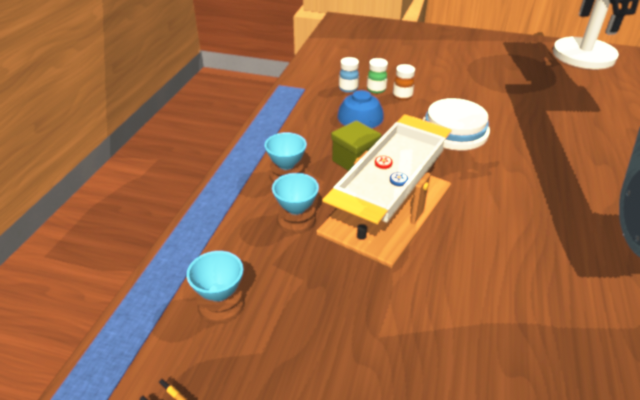

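The top view shows the tray with its cup-side lip at about (318,218). The cup meant is at (340,152), and the olive tin at (458,178) is by the other end. The side view agrees. Next I'll measure the lips and the cup.

```bash
cat > h.py <<'E'
import numpy as np,cv2
def pts(c,m):
    v,u=np.nonzero(m&(c['z_map']>0));z=c['z_map'][v,u]
    P=np.c_[(u-c['cx'])/c['fx']*z,(v-c['cy'])/c['fy']*z,z]
    return (P-c['t'])@c['R']
def blobs(c,lo,hi,amin=150):
    hsv=cv2.cvtColor(c['img'],cv2.COLOR_BGR2HSV)
    n,l,s,k=cv2.connectedComponentsWithStats(cv2.inRange(hsv,lo,hi))
    for i in range(1,n):
        if s[i,4]>amin: yield k[i],s[i,4],pts(c,cv2.erode((l==i).astype(np.uint8),np.ones((3,3)))>0)
E
python3 - <<'E'
import numpy as np;from h import *
for n in('top','side'):
    c=dict(np.load(n+'0.npz'))
    for nm,lo,hi in(('lip',(20,150,120),(28,255,255)),('cup',(90,80,80),(100,255,255)),('red',(0,180,120),(5,255,255))):
        for k,a,P in blobs(c,lo,hi,80): 
            if len(P): print(n,nm,k.round(),a,'mean',P.mean(0).round(3),'lo',np.percentile(P,2,0).round(3),'hi',np.percentile(P,98,0).round(3))
from scipy.spatial.transform import Rotation as R
from station import ctrl
s=ctrl.get_state();w,x,y,z=s['tool_rot'];print(R.from_quat([x,y,z,w]).as_matrix().round(3))
E
```

```text
top lip [317. 217.] 1232 mean [0.618 0.029 0.109] lo [0.574 0.007 0.106] hi [0.662 0.051 0.111]
top lip [483. 247.] 1272 mean [ 0.54  -0.224  0.115] lo [ 0.498 -0.245  0.113] hi [ 0.584 -0.202  0.117]
top cup [403. 114.] 1477 mean [ 0.802 -0.151  0.052] lo [ 0.76  -0.18   0.031] hi [ 0.829 -0.113  0.078]
top cup [605. 120.] 175 mean [ 0.745 -0.525  0.046] lo [ 0.741 -0.528  0.04 ] hi [ 0.757 -0.518  0.051]
top cup [214. 137.] 1518 mean [0.796 0.197 0.052] lo [0.757 0.161 0.031] hi [0.822 0.227 0.077]
top cup [340. 152.] 1553 mean [ 0.742 -0.026  0.052] lo [ 0.705 -0.058  0.031] hi [0.77  0.009 0.077]
top cup [547. 280.] 383 mean [ 0.485 -0.349  0.03 ] lo [ 0.428 -0.365  0.024] hi [ 0.526 -0.341  0.033]
top cup [ 76. 311.] 1658 mean [0.517 0.426 0.079] lo [0.468 0.396 0.054] hi [0.585 0.488 0.089]
top red [ 53. 310.] 1457 mean [0.519 0.446 0.103] lo [0.491 0.419 0.098] hi [0.548 0.476 0.118]
side lip [424. 125.] 409 mean [ 0.541 -0.224  0.115] lo [ 0.499 -0.242  0.113] hi [ 0.582 -0.206  0.117]
side lip [355. 206.] 920 mean [0.617 0.034 0.109] lo [0.575 0.012 0.107] hi [0.662 0.055 0.111]
side cup [348.  75.] 91 mean [ 0.758 -0.52   0.046] lo [ 0.743 -0.525  0.041] hi [ 0.769 -0.515  0.051]
side cup [467. 137.] 135 mean [ 0.463 -0.345  0.025] lo [ 0.431 -0.364  0.023] hi [ 0.486 -0.34   0.028]
side cup [285. 149.] 1071 mean [ 0.796 -0.15   0.061] lo [ 0.76 -0.18  0.04] hi [ 0.829 -0.105  0.077]
side cup [295. 191.] 1342 mean [ 0.737 -0.031  0.06 ] lo [ 0.701 -0.059  0.037] hi [0.769 0.015 0.077]
side cup [215. 274.] 2076 mean [0.793 0.184 0.058] lo [0.752 0.158 0.032] hi [0.822 0.231 0.078]
[[ 0.895  0.446 -0.   ]
 [ 0.446 -0.895  0.002]
 [ 0.    -0.002 -1.   ]]
```

Call:
send_rows(
  plan=[
    {"offset":[0.05,-0.027,0],"spin":-8,"gripper":0},
    {"offset":[0.1,-0.053,0],"spin":-15,"gripper":0},
    {"offset":[0.14,-0.075,0],"spin":-20,"gripper":0},
    {"offset":[0.18,-0.096,0],"spin":-25,"gripper":0},
    {"offset":[0.22,-0.117,0],"spin":-30,"gripper":0},
    {"offset":[0.26,-0.138,0],"spin":-35,"gripper":0},
    {"offset":[0.3,-0.16,0],"spin":-40,"gripper":0},
    {"offset":[0.34,-0.181,0],"spin":-46,"gripper":0},
    {"offset":[0.38,-0.202,0],"spin":-46,"gripper":0},
    {"offset":[0.42,-0.223,0],"spin":-46,"gripper":0},
    {"offset":[0.46,-0.245,0],"spin":-46,"gripper":0},
    {"offset":[0.5,-0.266,0],"spin":-46,"gripper":0},
  ],
)

```text
clock: 1.3
tcp_pos: [0.5748, -0.029, 0.2309]
tool_rot: [-0.0, 0.806, 0.591, -0.0]
force: [0.4, -0.0, -0.5]
finger_gap: 0.0
grip_force: 0.0
```

Call:
send_rows(
  plan=[
    {"offset":[0.035,0.012,0],"spin":0,"gripper":0},
    {"offset":[0.073,0.024,0.0],"spin":0,"gripper":0},
    {"offset":[0.073,0.024,0.04],"spin":0,"gripper":0},
    {"offset":[0.073,0.024,0.08],"spin":0,"gripper":0},
    {"offset":[0.073,0.024,0.1],"spin":0,"gripper":0},
    {"offset":[0.073,0.024,0.1],"spin":0,"gripper":0},
  ],
)

```text
clock: 1.9
tcp_pos: [0.6161, 0.0321, 0.1269]
tool_rot: [-0.003, 0.806, 0.592, -0.003]
force: [-0.9, -0.8, 0.2]
finger_gap: 0.0002
grip_force: 0.0
```

Run:
```python
from station import read_camera
from h import *
c=read_camera('side');cv2.imwrite('pics/side1.png',cv2.resize(c['img'][80:330,150:500],None,fx=2,fy=2))
```

```text
(no output)
```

View pics/side1.png

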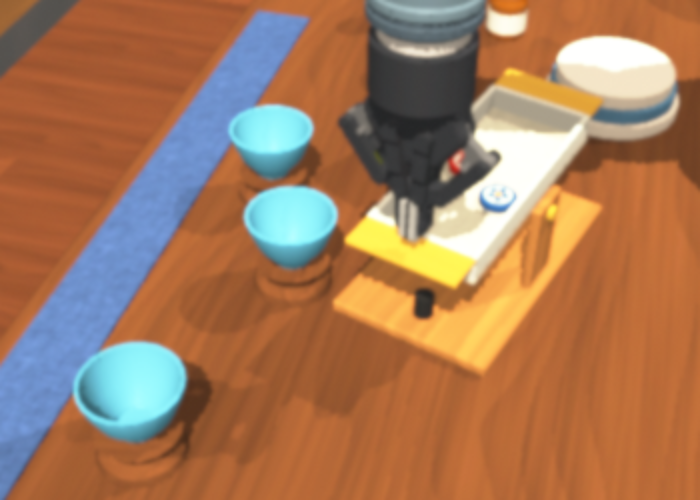

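The fingers sit above the cup-side lip, at about (410,235) in the crop, well clear of the medallions and the cup. I'll move 15 mm further from the cup and push down.

Call:
send_rows(
  plan=[
    {"offset":[0.002,-0.015,0],"spin":0,"gripper":0},
    {"offset":[0.002,-0.015,0.01],"spin":0,"gripper":0},
    {"offset":[0.002,-0.015,0.016],"spin":0,"gripper":0},
    {"offset":[0.002,-0.015,0.022],"spin":0,"gripper":0},
    {"offset":[0.002,-0.015,0.028],"spin":0,"gripper":0},
    {"offset":[0.002,-0.015,0.034],"spin":0,"gripper":0},
    {"offset":[0.002,-0.015,0.04],"spin":0,"gripper":0},
    {"offset":[0.002,-0.015,0.046],"spin":0,"gripper":0},
    {"offset":[0.002,-0.015,0.052],"spin":0,"gripper":0},
    {"offset":[0.002,-0.015,0.057],"spin":0,"gripper":0},
    {"offset":[0.002,-0.015,0.06],"spin":0,"gripper":0},
    {"offset":[0.002,-0.015,0.06],"spin":0,"gripper":0},
  ],
)

```text
clock: 3.15
tcp_pos: [0.6048, 0.038, 0.0706]
tool_rot: [-0.0, 0.806, 0.591, -0.001]
force: [0.1, -0.2, -0.4]
finger_gap: 0.0
grip_force: 0.0
```

Call:
send_rows(
  plan=[
    {"offset":[0,0,0.003],"spin":0,"gripper":0},
    {"offset":[0,0,0.006],"spin":0,"gripper":0},
    {"offset":[0,0,0.006],"spin":0,"gripper":0},
  ],
)

```text
clock: 3.45
tcp_pos: [0.6051, 0.038, 0.0649]
tool_rot: [-0.0, 0.806, 0.591, -0.0]
force: [-0.2, 0.7, -0.2]
finger_gap: -0.0003
grip_force: 0.0
```

Run:
```python
from station import read_camera
from h import *
c=read_camera('side');cv2.imwrite('pics/side2.png',cv2.resize(c['img'][80:330,150:500],None,fx=2,fy=2))
for k,a,P in blobs(c,(20,150,120),(28,255,255),100): print(k,a,P.mean(0).round(3))
```

```text
[418.85650224 216.9103139 ] 446 [ 0.513 -0.107  0.011]
[353.33561644 230.95205479] 292 [0.616 0.044 0.057]
[391.67340067 242.90909091] 297 [0.555 0.    0.011]
```

View pics/side2.png

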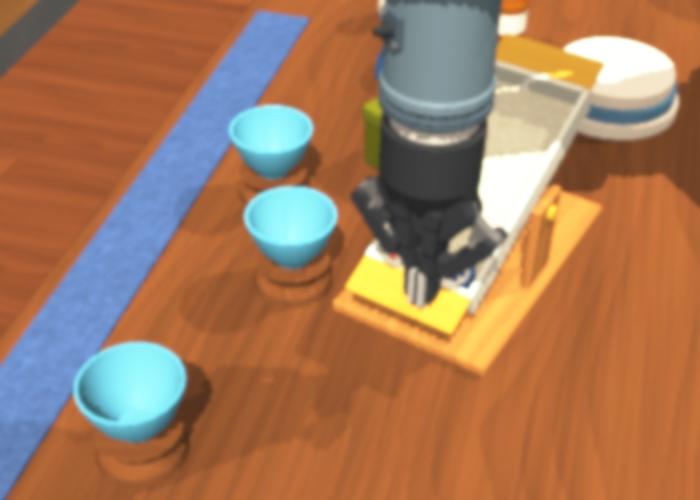

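The tray is tipped and both medallions have slid to the lip end, partly hidden at about (390,250) and (460,275). I'll press a little further to reach the stop.

Call:
send_rows(
  plan=[
    {"offset":[0,0,0.002],"spin":0,"gripper":0},
    {"offset":[0,0,0.004],"spin":0,"gripper":0},
    {"offset":[0,0,0.004],"spin":0,"gripper":0},
  ],
)

```text
clock: 3.8
tcp_pos: [0.6052, 0.0379, 0.061]
tool_rot: [-0.0, 0.806, 0.591, -0.0]
force: [0.6, -0.3, 0.1]
finger_gap: 0.0002
grip_force: 0.0
```

Call:
send_rows(
  plan=[
    {"offset":[0,0,0.002],"spin":0,"gripper":0},
    {"offset":[0,0,0.003],"spin":0,"gripper":0},
    {"offset":[0,0,0.003],"spin":0,"gripper":0},
  ],
)

```text
clock: 4.1
tcp_pos: [0.6052, 0.0379, 0.0581]
tool_rot: [-0.0, 0.806, 0.591, -0.0]
force: [0.2, 0.8, 0.4]
finger_gap: -0.0
grip_force: 0.0
```

Contact force is almost nil, so the tray may already be at its stop. I'll retract straight up and measure.

Call:
send_rows(
  plan=[
    {"offset":[0,0,-0.03],"spin":0,"gripper":0},
    {"offset":[0,0,-0.07],"spin":0,"gripper":0},
    {"offset":[0,0,-0.12],"spin":0,"gripper":0},
    {"offset":[0,0,-0.17],"spin":0,"gripper":0},
    {"offset":[-0.04,-0.03,-0.17],"spin":0,"gripper":0},
    {"offset":[-0.08,-0.06,-0.17],"spin":0,"gripper":0},
    {"offset":[-0.12,-0.1,-0.17],"spin":0,"gripper":0},
    {"offset":[-0.16,-0.14,-0.17],"spin":0,"gripper":0},
    {"offset":[-0.2,-0.17,-0.17],"spin":0,"gripper":0},
    {"offset":[-0.2,-0.17,-0.17],"spin":0,"gripper":0},
    {"offset":[-0.2,-0.17,-0.17],"spin":0,"gripper":0},
  ],
)

```text
clock: 5.2
tcp_pos: [0.3816, -0.1026, 0.2286]
tool_rot: [0.0, 0.807, 0.59, -0.0]
force: [-0.1, -0.0, -0.1]
finger_gap: 0.0001
grip_force: 0.0
```

Run:
```python
from station import read_camera
from h import *
c=read_camera('top');cv2.imwrite('pics/top3.png',cv2.resize(c['img'][80:330,250:600],None,fx=2,fy=2))
for k,a,P in blobs(c,(20,150,120),(28,255,255),100): print('top',k,a,P.mean(0).round(3))
c=read_camera('side')
for k,a,P in blobs(c,(20,150,120),(28,255,255),100):
    A=np.c_[P[:,:2],np.ones(len(P))];g=np.linalg.lstsq(A,P[:,2],rcond=None)[0]
    print('side',k,a,P.mean(0).round(3),np.degrees(np.arctan(np.hypot(*g[:2]))).round(1))
for k,a,P in blobs(c,(90,80,80),(100,255,255),500): print('cup',k,P.mean(0).round(3))
```

```text
top [317.51895991 222.86565547] 923 [0.618 0.028 0.056]
top [481.59208158 241.0179964 ] 1667 [ 0.547 -0.203  0.164]
side [421.79582712 107.45007452] 671 [ 0.55  -0.203  0.164] 22.1
side [353.58896289 229.72882969] 1051 [0.617 0.032 0.055] 22.8
cup [285.08403361 148.74229692] [ 0.796 -0.15   0.061]
cup [295.10573343 191.44452718] [ 0.737 -0.031  0.06 ]
cup [214.90515166 274.46124218] [0.793 0.184 0.058]
```

View pics/top3.png

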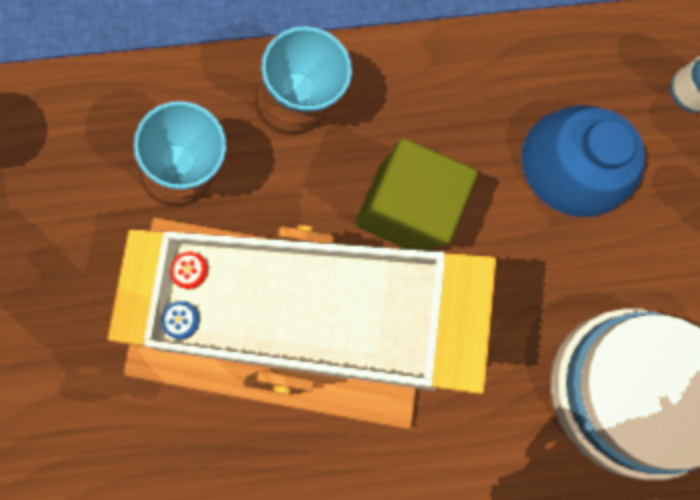

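Both medallions, at (188,270) and (180,320), lie against the cup-side end wall. The tray is tipped about 23–24 degrees with its lip 55 mm down, and the cup hasn't moved. I'll hand it in.

```bash
python3 -c "
from station import ctrl
print(ctrl.hand_in())"
```

```text
the job is handed in; nothing more can be done
None
```

The job is handed in: the tray is left tipped about 23–24° with its cup-side end down, both medallions lie against that end wall, and the cup has not moved; the hand-in gave no verdict.

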